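Dock the audio guide under its sprung dust flap

TASK

Take the museum audio guide out of its wooden stand and push it, foot first and upright, past the sprung dust flap down into the charging dock until it is fully home on the seat with the contact pin pressed in, then let go. The depth of the seat cannot be seen: feel for it, and do not lean on the dock with more than about 3 kg (30 N). Leave the pen pot, bell and stapler where they are.

Things in the scene. Friction and masses are not known exactly. Their poses are not given: they have to be found in the camera images.
- handset: audio guide: upright plain black slab, 22 (its x) by 50 (its y) by 150 mm (its z, up), edges rounded 3 mm, 140 to 240 g, screen and keys on its -x face. Origin: centre of its foot (underside). It starts standing loosely in the stand, 105 mm of it above the stand's walls. It may go into the dock either way round in yaw, foot down
- stand: fixed wooden stand, foot 90 by 120 by 10 mm, on it walls 12 mm thick up to 55 mm above the desk round a pocket of 30 (x) by 58 mm (y) whose floor is 10 mm above the desk. Origin: centre of its underside on the desk
- dock: fixed grey charging dock, 100 (x) by 110 (y) by 110 mm high. Origin: centre of its underside; z up. In its top a mouth of 44 (x) by 55 mm (y), centred on the origin, with straight vertical walls, closed by the flap. Inside, hidden and not measured, is a level seat plate, 50 to 90 mm below the rim (different each time), on a firm cushion: it starts to yield at 2 N, by 1 mm per 5 N, 6 mm at most
- mouth (a point): point on the dock at rim height (110 mm above the desk), 9 mm to the dock's +x side of the mouth's centre: a handset centred here, its thin (22 mm) way along the dock's x, has 2 mm to the +x wall and 2.5 mm to each side wall, and meets the flap near its free edge where it opens most easily. Axes as the dock's
- flap (a joint): aluminium flap, 42 by 53 by 3 mm, top 2 mm below the rim: 0 shut (level), grows as its free edge swings down inside, to 1.4 rad. Hinged along y at the mouth's -x side; sprung, 0.04 Nm shut, 0.12 Nm at 1.05 rad. Passing it takes 3 to 9 N down, then 2 to 7 N of rubbing: it presses the handset on the +x wall (about 4 N), so a handset let go too high sticks there instead of falling home
- pin (a joint): travel of the brass contact pin, 12 mm across, standing 6 mm proud of the hidden seat under the handset's place by the +x wall: 0 up, 0.006 m pressed flush with the seat (handset fully home); its spring takes under 1 N
- pen_pot: bystander: white open pot, 72 mm across, 90 mm high; origin at the centre of its underside
- bell: bystander: brass desk bell, 72 mm across, 48 mm high; origin at the centre of its underside
- stapler: bystander: grey and black stapler, 130 by 35 by 44 mm; origin at the centre of its underside
Not all that is in view belongs to the job. What is shaped like the handset but purple is not meant.

How it is judged:
By the outcome, as a careful person would: the job done as asked, in the order asked, and still so for the second after the job is handed in, with the robot touching nothing.
It also fails if it takes over 45 s, if anything falls off the work surface, if the arm or the gripper's body presses on something with over 40 N, if the wrist force passes 120 N, or if a joint passes its speed limit or range.

ROBOT

A 6-joint arm with a two-finger parallel gripper is mounted at the origin on the work surface. World frame = base frame: x ahead of the robot, y to its left, z up, the work surface at z = 0. Lengths are in mm, angles in rad, forces in N, time in s.
With the tool pointing down it reaches from about 325 to 775 mm from the base axis. Payload 9.3 kg.
Tool frame: the origin (TCP) lies between the finger pads; the fingertips stand 8 mm ahead of it and the grasp point (between the pads) lies 11 mm behind it; z points along the fingers, y is the line along which they close (so a half turn about z gives the same grasp; the last joint's range is limited). The gripper opens to 85 mm and grips with 20 to 120 N. Pads are 22 mm wide; open, the fingers measure 114 mm over their backs; the gripper's body (76 mm by 85 mm) begins 54 mm behind the grasp point. The pads swing forward as they close: fully open they stand 13 mm farther back than shut.
Start: joints at [-1.398, 0.259, 0.021, 1.334, 0, 1.418], TCP at [176.03, -521.066, 239.279] pointing down, gripper open.
Joint ranges: [-3.04, 3.04], [-0.91, 1.82], [-1.04, 1.36], [-1.92, 1.95], [-1.52, 1.45], [-3.14, 3.14]. Speed limits (rad/s): [2.22, 2.22, 2.79, 3.14, 3.14, 3.14].

INTERFACE

Orientations are given as a unit quaternion [w, x, y, z].
In Python, from workcell import state, read_camera, camera_model, order gives the robot as it stands.
- The arm moves only by the shell command python3 -m inch 'ROWS' [FORCE]. ROWS is JSON, a list of rows, each an object of numbers: "gripper": the opening, from 0 (shut) to 1 (fully open); "x", "y", "z": the shift along the world's x, y, z in mm; "yaw": the turn about the world's z in rad. In form: [{"gripper": .., "x": .., "y": .., "z": .., "yaw": ..}, ...]. A call has exactly 10 rows; each row is the pose to reach, as a shift and turn from the pose commanded when the call began; what a row does not reach only later rows make up. A row lasts 1/12 s, in which the tool goes at most 41.7 mm and 7.16 degrees, less where a joint would pass 70% of its speed; a pose out of reach is approached as far as the arm can. A call with a gripper value outside its range is refused whole. The fingers move at their own pace and stop on an object; FORCE is the grip in N (left out, the last holds). Time passes only in rows, so rows that repeat a pose let the fingers close, or fill a call up. It gives the time, the measured TCP pose, the force, the opening and the grip force at its end, in the units of the state.
- state(): the state, without advancing time (a new reading comes with each control period).
- read_camera(name): name is "side" or "top" or "wrist"; returns (picture, depth): 384x512x3 uint8, blue, green, red; 384x512 float32, mm along the optical axis (not along the pixel's ray), 0 where there is no reading.
- camera_model(name): a dict with "K" (3x3 intrinsics, pixels), "dist_coeffs" ([k1, k2, p1, p2, k3] as OpenCV has them; the pictures are not rectified), "R" (3x3) and "t" (3): a world point X has camera coordinates R X + t. Camera axes: x right, y down, z forward; pixel columns grow to the right and rows downward; lengths in mm; the calibration is good to about 2 mm. A picture is of the moment at which its call begins: read the wrist's pose just before it. camera_model takes no time and is no camera call; for the wrist camera it gives the pose at the moment of the call.
- order.sign_off(): hands the job in; it is judged then, once.
The state is a dict: "time": time; "qpos": joint angles; "qd": joint speeds; "joint_torque": joint torques, N m; "position": TCP position; "tcp_rot": TCP orientation; "force": force on the tool from outside, world axes, zero at the start; "wrist_torque": the same for the moment, N m; "finger_gap": opening from 0.0 (shut) to 1.0 (fully open); "grip_force": force on a finger pad.
Only numpy, scipy, OpenCV 4.12 (cv2) and the standard library are available. Lean on these libraries where they do the work, as an engineer would, in place of code of your own. Each camera call takes 0.05 s, during which the arm holds its last target. There are 200 camera calls.

## Working session

There is one attempt and no reset: what is moved stays moved. The work goes in short steps, Python scripts to look and compute and a shell command to move; the robot and the scene stay as the last step left them, time stands still between calls to the robot, and variables do not carry over. Pictures are saved under pics/ and viewed, at most 10 in all, crops included, and the job is handed in when it is done.

```bash
mkdir -p pics; ls; python3 - <<'E'
from workcell import state, read_camera, camera_model
import cv2,numpy as np
print(state())
for n in("top","side"):
    p,d=read_camera(n); cv2.imwrite(f"pics/{n}0.png",p); np.save(f"pics/{n}0.npy",d)
    m=camera_model(n); print(n,{k:np.round(np.array(v),3).tolist() for k,v in m.items()})
E
```

```text
pics
{'time': 0.0, 'qpos': array([-1.39760664e+00,  2.59188942e-01,  2.07485322e-02,  1.33370344e+00,
        3.11016135e-05,  1.41819111e+00]), 'qd': array([-0.00100306, -0.00210159, -0.00037603,  0.00137736, -0.0010103 ,
       -0.00155574]), 'joint_torque': array([ 6.54396695e-05, -5.55640054e+01,  3.44526172e+01,  1.36406874e-02,
       -1.08356637e-04,  5.00098395e-06]), 'position': array([ 175.98733376, -520.79250165,  238.66272397]), 'tcp_rot': array([-6.73887543e-04,  9.86761301e-01,  1.62177928e-01,  8.61557172e-06]), 'force': array([-0.8530109 ,  0.21237277,  0.88906273]), 'wrist_torque': array([-0.04527204,  0.02717304,  0.03554007]), 'grip_force': 0.0, 'finger_gap': 0.9956748963252386}
top {'K': [[366.5, 0.0, 259.845], [0.0, 366.5, 188.507], [0.0, 0.0, 1.0]], 'dist_coeffs': [-0.006, 0.0, 0.0, 0.0, 0.0], 'R': [[-0.01, -1.0, -0.03], [-0.981, 0.015, -0.193], [0.193, 0.027, -0.981]], 't': [63.04, 587.319, 692.115]}
side {'K': [[400.439, 0.0, 253.716], [0.0, 400.439, 193.26], [0.0, 0.0, 1.0]], 'dist_coeffs': [-0.121, 0.0, 0.0, 0.0, 0.0], 'R': [[-0.968, -0.251, -0.013], [-0.188, 0.756, -0.628], [0.168, -0.605, -0.778]], 't': [561.985, 125.541, 793.31]}
```

View pics/top0.png

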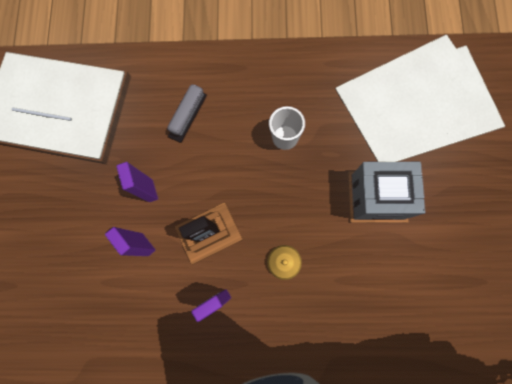

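View pics/side0.png

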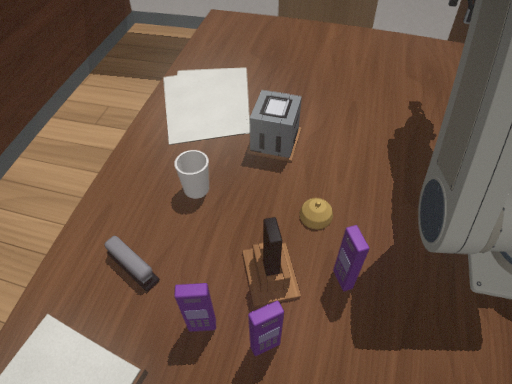

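Top: handset ~(200,230) in its stand (209,233), dock ~(390,190) with a white flap, pen pot (287,127), bell (285,262), stapler (186,112), three purple decoys. Side: handset (272,247), dock (276,120). Now I'll measure these with depth.

```bash
cat > h.py <<'E'
import numpy as np,cv2
from workcell import state, read_camera, camera_model
def cloud(d,m):
    h,w=d.shape; u,v=np.meshgrid(np.arange(w),np.arange(h))
    n=cv2.undistortPoints(np.stack([u,v],-1).reshape(-1,1,2).astype(np.float64),np.array(m["K"]),np.array(m["dist_coeffs"])).reshape(h,w,2)
    P=np.dstack([n[...,0]*d,n[...,1]*d,d]); 
    X=(P-np.array(m["t"]))@np.array(m["R"]); X[d<=0]=np.nan
    return X
def rect(X,mask):
    q=X[mask][:,:2].astype(np.float32); r=cv2.minAreaRect(q)
    return np.round(r[0],1),np.round(r[1],1),round(r[2],1),len(q),np.round(np.nanmedian(X[mask][:,2]),1)
E
python3 - <<'E'
from h import *
for n in("top","side"):
    p=cv2.imread(f"pics/{n}0.png"); X=cloud(np.load(f"pics/{n}0.npy"),camera_model(n)); z=X[...,2]
    def near(c,r): return np.hypot(X[...,0]-c[0],X[...,1]-c[1])<r
    def seg(u,v,r=45):
        k=np.zeros(z.shape,bool); k[max(0,v-r):v+r,max(0,u-r):u+r]=1; return k
    H=(200,230) if n=="top" else (272,247); D=(390,190) if n=="top" else (276,120)
    dark=p.max(2)<70
    print(n,"hs top",rect(X,seg(*H)&(z>152)&(z<170)&dark))
    print("hs body",rect(X,seg(*H)&(z>65)&(z<170)&dark))
    print("stand rim",rect(X,seg(*H)&(z>50)&(z<60)))
    print("dock top",rect(X,seg(*D)&(z>105)&(z<116)))
    w=seg(*D,35)&(p.min(2)>190)&(z>95)
    print("flap white",rect(X,w))
    k=seg(*D,35)&(z>95)&(p.max(2)<60); print("dark ring",rect(X,k) if k.sum()>5 else 0)
    u,v=D; u,v=(u-40,v-35)
    cv2.imwrite(f"pics/{n}_dock.png",cv2.resize(p[v:v+75,u:u+90],None,fx=5,fy=5,interpolation=cv2.INTER_CUBIC))
a=[cv2.imread(f"pics/{n}_dock.png") for n in("top","side")]
cv2.imwrite("pics/docks.png",cv2.resize(np.hstack(a),(800,333)))
E
```

```text
top hs top (array([502.9, 170.8]), array([22.7, 50.1]), 26.1, 364, np.float64(159.8))
hs body (array([502.8, 170.7]), array([23. , 50.2]), 25.9, 527, np.float64(159.1))
stand rim (array([503.2, 169.9]), array([53.9, 82. ]), 25.6, 467, np.float64(55.0))
dock top (array([ 576.8, -196.7]), array([110.8,  98.8]), 89.3, 3045, np.float64(109.9))
flap white (array([ 575.9, -197.2]), array([52.8, 42.1]), 89.1, 600, np.float64(108.3))
dark ring (array([ 574.3, -152.7]), array([24.5, 90.7]), 87.3, 46, np.float64(98.1))
side hs top (array([503.6, 169.8]), array([21.8, 49.1]), 25.5, 319, np.float64(158.9))
hs body (array([503.6, 170.3]), array([22.5, 50.1]), 26.9, 773, np.float64(141.0))
stand rim (array([504.2, 168.1]), array([54.5, 82.9]), 26.0, 613, np.float64(54.5))
dock top (array([ 577.9, -198. ]), array([113.2, 100.6]), 88.6, 1337, np.float64(109.6))
flap white (array([ 578.6, -199. ]), array([49.7, 38.5]), 89.4, 214, np.float64(108.1))
dark ring 0
```

View pics/docks.png

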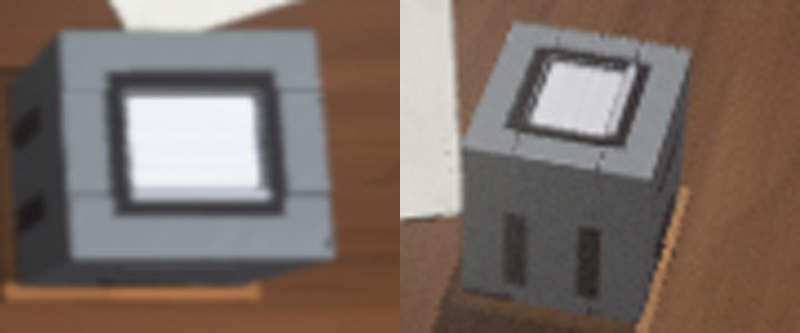

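The dock is nearly aligned with the world axes, with its x along ±world x. I'll look from above with the wrist camera to tell which side is hinged.

```bash
R='{"gripper":1,"x":340,"y":324,"z":60,"yaw":1.24}'; python3 -m inch '[{"gripper":1,"x":34,"y":32,"z":6,"yaw":0.12},{"gripper":1,"x":62,"y":59,"z":12,"yaw":0.24},{"gripper":1,"x":90,"y":86,"z":18,"yaw":0.36},{"gripper":1,"x":118,"y":113,"z":24,"yaw":0.48},{"gripper":1,"x":146,"y":140,"z":30,"yaw":0.6},{"gripper":1,"x":174,"y":167,"z":36,"yaw":0.72},{"gripper":1,"x":202,"y":194,"z":42,"yaw":0.84},{"gripper":1,"x":230,"y":221,"z":48,"yaw":0.96},{"gripper":1,"x":258,"y":248,"z":54,"yaw":1.08},{"gripper":1,"x":286,"y":275,"z":60,"yaw":1.2}]' && python3 -m inch '[{"gripper":1,"x":28,"y":25,"z":0,"yaw":0.04},{"gripper":1,"x":56,"y":49,"z":0,"yaw":0.04},{"gripper":1,"x":80,"y":49,"z":0,"yaw":0.04},{"gripper":1,"x":80,"y":49,"z":0,"yaw":0.04},{"gripper":1,"x":80,"y":49,"z":0,"yaw":0.04},{"gripper":1,"x":80,"y":49,"z":0,"yaw":0.04},{"gripper":1,"x":80,"y":49,"z":0,"yaw":0.04},{"gripper":1,"x":80,"y":49,"z":0,"yaw":0.04},{"gripper":1,"x":80,"y":49,"z":0,"yaw":0.04},{"gripper":1,"x":80,"y":49,"z":0,"yaw":0.04}]'; python3 - <<'E'
from h import *
m=camera_model("wrist"); p,d=read_camera("wrist"); cv2.imwrite("pics/w1.png",p)
R=np.array(m["R"]);print("cam pos",-R.T@np.array(m["t"]),R.round(2).tolist())
X=cloud(d,m);z=X[...,2];r=(np.abs(X[...,0]-577)<75)&(np.abs(X[...,1]+197)<75)
print("dock",rect(X,r&(z>105)&(z<116)));f=r&(p.min(2)>190)&(z>95)
print("flap",rect(X,f)); print(np.argwhere(f).mean(0))
E
```

```text
time: 0.93
position: [463.0, -244.3, 299.4]
tcp_rot: [-0.0, 0.721, 0.693, -0.0]
force: [0.0, -1.5, -0.4]
finger_gap: 0.999
grip_force: 0.0
time: 1.77
position: [541.5, -197.5, 299.7]
tcp_rot: [0.0, 0.709, 0.705, 0.0]
force: [0.4, 0.6, 0.1]
finger_gap: 1.001
grip_force: 0.0
cam pos [ 542.1132514  -112.98429997  433.97192201] [[1.0, -0.01, -0.0], [-0.01, -0.95, 0.32], [-0.0, -0.32, -0.95]]
dock (array([ 577.9, -197.1]), array([109.5,  99.8]), 89.4, 7923, np.float64(109.6))
flap (array([ 576.2, -197.2]), array([43.3, 54.9]), 0.3, 1548, np.float64(107.9))
[167.32622739 284.41472868]
```

View pics/w1.png

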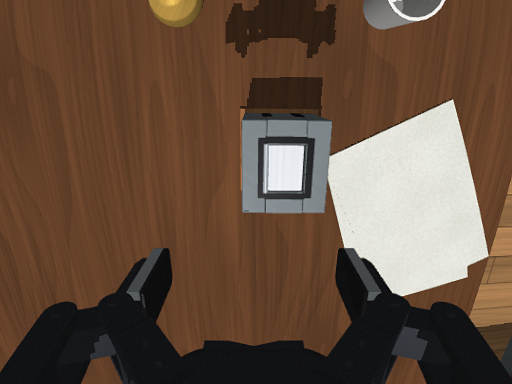

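The wrist view shows the dock top at (285,167), with image right being world +x. I'll zoom in on the flap edges.

```bash
python3 - <<'E'
from h import *
p=cv2.imread("pics/w1.png"); c=p[130:205,245:325]
cv2.imwrite("pics/w1c.png",cv2.resize(c,None,fx=7,fy=7,interpolation=cv2.INTER_NEAREST))
print(p[155:182:9,255:318].max(2).tolist())
E
```

```text
[[143, 144, 140, 68, 49, 53, 49, 50, 87, 177, 207, 213, 169, 170, 247, 239, 237, 239, 241, 241, 239, 236, 237, 239, 242, 242, 241, 240, 236, 234, 239, 241, 241, 240, 240, 240, 238, 237, 239, 238, 239, 240, 238, 238, 240, 241, 242, 238, 174, 31, 82, 113, 55, 36, 38, 41, 38, 34, 71, 122, 142, 140, 139], [144, 146, 141, 46, 52, 53, 53, 52, 99, 182, 214, 208, 163, 166, 247, 240, 238, 240, 242, 241, 239, 237, 237, 241, 243, 243, 242, 239, 236, 237, 240, 242, 240, 240, 241, 240, 238, 239, 239, 238, 240, 240, 239, 240, 242, 242, 244, 233, 75, 65, 96, 70, 39, 39, 41, 41, 40, 47, 104, 143, 140, 140, 139], [144, 146, 142, 48, 55, 56, 54, 62, 122, 189, 224, 186, 158, 184, 246, 239, 239, 240, 243, 241, 239, 238, 239, 243, 244, 244, 242, 239, 236, 239, 241, 242, 240, 241, 242, 239, 238, 240, 239, 240, 241, 240, 240, 242, 243, 244, 241, 185, 41, 76, 97, 40, 42, 42, 41, 41, 36, 93, 147, 139, 139, 138, 139]]
```

View pics/w1c.png

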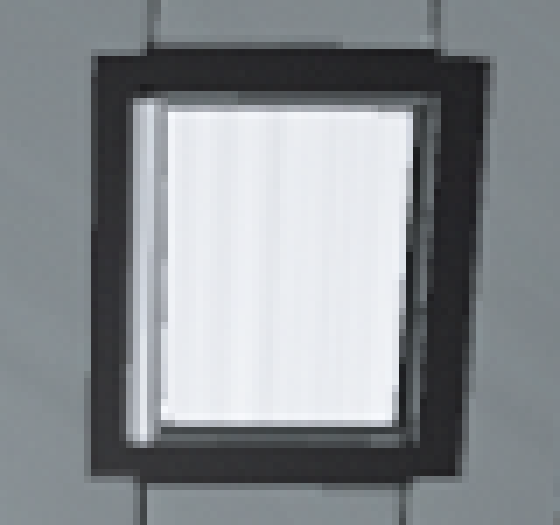

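The hinge barrel is on the left (world −x) and the free-edge gap on the right, so dock +x is world +x. The insertion centre is about (586.5, −197.3) with yaw about −0.6°. Next, over to the handset.

```bash
python3 -m inch '[{"gripper":1,"x":-4,"y":38,"z":0,"yaw":0.05},{"gripper":1,"x":-8,"y":76,"z":0,"yaw":0.1},{"gripper":1,"x":-12,"y":114,"z":0,"yaw":0.15},{"gripper":1,"x":-16,"y":152,"z":0,"yaw":0.2},{"gripper":1,"x":-20,"y":190,"z":0,"yaw":0.25},{"gripper":1,"x":-24,"y":228,"z":0,"yaw":0.3},{"gripper":1,"x":-28,"y":266,"z":0,"yaw":0.35},{"gripper":1,"x":-32,"y":304,"z":-10,"yaw":0.4},{"gripper":1,"x":-36,"y":340,"z":-30,"yaw":0.46},{"gripper":1,"x":-38,"y":368,"z":-50,"yaw":0.46}]' 40 && python3 -m inch '[{"gripper":1,"x":0,"y":0,"z":0,"yaw":0},{"gripper":1,"x":0,"y":0,"z":0,"yaw":0},{"gripper":1,"x":0,"y":0,"z":0,"yaw":0},{"gripper":1,"x":0,"y":0,"z":0,"yaw":0},{"gripper":1,"x":0,"y":0,"z":0,"yaw":0},{"gripper":1,"x":0,"y":0,"z":0,"yaw":0},{"gripper":1,"x":0,"y":0,"z":0,"yaw":0},{"gripper":1,"x":0,"y":0,"z":0,"yaw":0},{"gripper":1,"x":0,"y":0,"z":0,"yaw":0},{"gripper":1,"x":0,"y":0,"z":0,"yaw":0}]'; python3 - <<'E'
from h import *
m=camera_model("wrist"); p,d=read_camera("wrist"); cv2.imwrite("pics/w2.png",p)
X=cloud(d,m);z=X[...,2];r=np.hypot(X[...,0]-503,X[...,1]-170)<45
print("top",rect(X,r&(z>150)&(z<170)));print("body",rect(X,r&(z>62)&(z<170)))
E
```

```text
time: 2.65
position: [503.5, 173.3, 249.5]
tcp_rot: [0.001, 0.528, 0.85, 0.001]
force: [0.7, -0.5, -0.3]
finger_gap: 0.997
grip_force: 0.0
time: 3.48
position: [504.1, 170.8, 249.3]
tcp_rot: [0.0, 0.53, 0.848, 0.0]
force: [-0.2, 0.5, 0.6]
finger_gap: 1.001
grip_force: 0.0
top (array([503. , 171.5]), array([22. , 49.5]), 25.5, 1560, np.float64(159.4))
body (array([503. , 171.5]), array([22. , 49.6]), 25.6, 1981, np.float64(159.1))
```

View pics/w2.png

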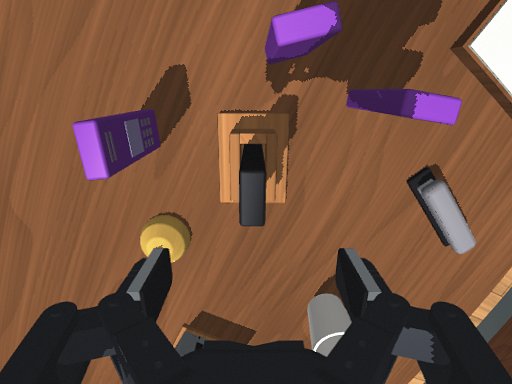

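The handset is at (252,185) with clear space for the fingers on both sides. Descend and grip.

```bash
python3 -m inch '[{"gripper":1,"x":-1,"y":0,"z":-25,"yaw":0},{"gripper":1,"x":-1,"y":0,"z":-50,"yaw":0},{"gripper":1,"x":-1,"y":0,"z":-75,"yaw":0},{"gripper":1,"x":-1,"y":0,"z":-100,"yaw":0},{"gripper":1,"x":-1,"y":0,"z":-118,"yaw":0},{"gripper":1,"x":-1,"y":0,"z":-127,"yaw":0},{"gripper":1,"x":-1,"y":0,"z":-127,"yaw":0},{"gripper":1,"x":-1,"y":0,"z":-127,"yaw":0},{"gripper":0,"x":-1,"y":0,"z":-127,"yaw":0},{"gripper":0,"x":-1,"y":0,"z":-127,"yaw":0}]' 45 && python3 -m inch '[{"gripper":0,"x":0,"y":0,"z":0,"yaw":0},{"gripper":0,"x":0,"y":0,"z":0,"yaw":0},{"gripper":0,"x":0,"y":0,"z":0,"yaw":0},{"gripper":0,"x":0,"y":0,"z":0,"yaw":0},{"gripper":0,"x":0,"y":0,"z":0,"yaw":0},{"gripper":0,"x":0,"y":0,"z":0,"yaw":0},{"gripper":0,"x":0,"y":0,"z":0,"yaw":0},{"gripper":0,"x":0,"y":0,"z":0,"yaw":0},{"gripper":0,"x":0,"y":0,"z":0,"yaw":0},{"gripper":0,"x":0,"y":0,"z":0,"yaw":0}]'
```

```text
time: 4.37
position: [503.8, 171.1, 123.6]
tcp_rot: [0.001, 0.529, 0.848, 0.001]
force: [-0.1, 0.5, -0.4]
finger_gap: 0.748
grip_force: 0.0
time: 5.2
position: [503.2, 170.9, 122.8]
tcp_rot: [0.0, 0.529, 0.848, 0.0]
force: [-0.4, -0.9, 5.2]
finger_gap: 0.256
grip_force: 44.9
```

Gripped. Lift straight up.

```bash
python3 -m inch '[{"gripper":0,"x":0,"y":0,"z":6,"yaw":0},{"gripper":0,"x":0,"y":0,"z":18,"yaw":0},{"gripper":0,"x":0,"y":0,"z":36,"yaw":0},{"gripper":0,"x":0,"y":0,"z":56,"yaw":0},{"gripper":0,"x":0,"y":0,"z":78,"yaw":0},{"gripper":0,"x":0,"y":0,"z":100,"yaw":0},{"gripper":0,"x":0,"y":0,"z":120,"yaw":0},{"gripper":0,"x":0,"y":0,"z":136,"yaw":0},{"gripper":0,"x":0,"y":0,"z":145,"yaw":0},{"gripper":0,"x":0,"y":0,"z":145,"yaw":0}]' && python3 -m inch '[{"gripper":0,"x":4,"y":-20,"z":0,"yaw":0},{"gripper":0,"x":10,"y":-50,"z":0,"yaw":-0.02},{"gripper":0,"x":18,"y":-85,"z":0,"yaw":-0.06},{"gripper":0,"x":26,"y":-120,"z":0,"yaw":-0.12},{"gripper":0,"x":36,"y":-155,"z":0,"yaw":-0.18},{"gripper":0,"x":46,"y":-190,"z":0,"yaw":-0.24},{"gripper":0,"x":56,"y":-225,"z":0,"yaw":-0.3},{"gripper":0,"x":64,"y":-260,"z":0,"yaw":-0.36},{"gripper":0,"x":70,"y":-290,"z":0,"yaw":-0.42},{"gripper":0,"x":73,"y":-310,"z":0,"yaw":-0.46}]'; python3 - <<'E'
from h import *
print(state()["position"],state()["force"])
for n in("side","top"):
    p,d=read_camera(n); X=cloud(d,camera_model(n)); z=X[...,2]
    cv2.imwrite(f"pics/{n}2.png",p)
    t=state()["position"]
    k=(np.abs(X[...,0]-t[0])<40)&(np.abs(X[...,1]-t[1])<45)&(z>120)&(z<t[2]-12)
    print(n,k.sum(), rect(X,k) if k.sum()>5 else 0)
    for lo in range(130,260,15):
        q=k&(z>=lo)&(z<lo+15)
        if q.sum()>5: print(lo,X[q].min(0).round(1),X[q].max(0).round(1),q.sum())
E
```

```text
time: 6.03
position: [503.5, 171.1, 268.9]
tcp_rot: [0.001, 0.529, 0.848, 0.001]
force: [-0.2, 0.5, -1.8]
finger_gap: 0.253
grip_force: 44.3
time: 6.87
position: [576.1, -142.0, 265.2]
tcp_rot: [-0.001, 0.711, 0.704, -0.001]
force: [0.1, -0.2, -1.9]
finger_gap: 0.256
grip_force: 44.3
[ 576.08222398 -141.97590506  265.2235131 ] [ 0.09487857 -0.23339702 -1.94849088]
side 576 (array([ 567.3, -138.4]), array([53.9, 20.5]), 64.8, 576, np.float64(208.1))
145 [ 564.6 -167.2  153.3] [ 585.3 -118.1  160. ] 25
160 [ 564.3 -163.7  160.2] [ 585.3 -116.7  174.5] 82
175 [ 564. -160.  175.] [ 586.  -117.8  190. ] 80
190 [ 563.8 -161.2  190.1] [ 585.7 -117.1  204.5] 82
205 [ 563.9 -166.9  205.4] [ 585.7 -115.4  220. ] 92
220 [ 563.9 -163.6  220. ] [ 585.9 -117.   235. ] 99
235 [ 564.  -162.3  235.1] [ 586.1 -116.5  249.7] 96
250 [ 564.7 -145.5  250.1] [ 586.2 -117.4  252.8] 20
top 479 (array([ 567. , -140.7]), array([52.6, 19. ]), 66.7, 479, np.float64(201.2))
145 [ 564.3 -166.6  155.3] [ 577.1 -119.2  159.6] 32
160 [ 564.1 -165.2  160.1] [ 584.6 -118.9  175. ] 72
175 [ 563.9 -168.6  175.2] [ 584.4 -118.9  189.8] 68
190 [ 563.9 -165.7  190.1] [ 584.4 -119.3  205. ] 83
205 [ 564.2 -162.4  205.1] [ 584.6 -118.8  219.9] 73
220 [ 564.1 -148.   220.2] [ 585.3 -118.8  234.9] 74
235 [ 564.4 -138.7  235.5] [ 585.9 -119.2  249.8] 67
250 [ 565.  -127.7  250.3] [ 582.  -119.   252.9] 10
```

View pics/side2.png

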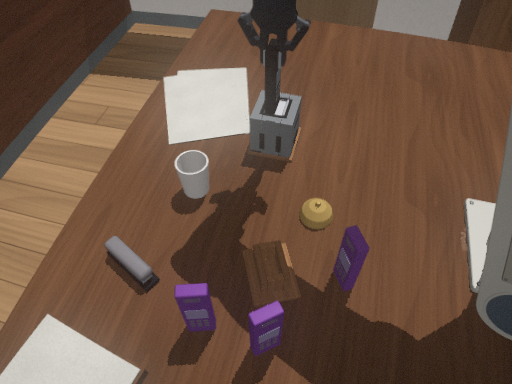

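The handset is held upright and the stand is empty. I'll move over the mouth, settle, and compare it with the dock.

```bash
python3 -m inch '[{"gripper":0,"x":3,"y":-12,"z":0,"yaw":0},{"gripper":0,"x":6,"y":-30,"z":0,"yaw":0},{"gripper":0,"x":9,"y":-46,"z":-6,"yaw":0},{"gripper":0,"x":11.5,"y":-56,"z":-14,"yaw":0},{"gripper":0,"x":11.5,"y":-58,"z":-22,"yaw":0},{"gripper":0,"x":11.5,"y":-58,"z":-28,"yaw":0},{"gripper":0,"x":11.5,"y":-58,"z":-30,"yaw":0},{"gripper":0,"x":11.5,"y":-58,"z":-30,"yaw":0},{"gripper":0,"x":11.5,"y":-58,"z":-30,"yaw":0},{"gripper":0,"x":11.5,"y":-58,"z":-30,"yaw":0}]'; python3 - <<'E'
from h import *
print(state()["position"],state()["force"])
ims=[]
for n in("side","top","wrist"):
    m=camera_model(n);p,d=read_camera(n); X=cloud(d,m); z=X[...,2]
    t=state()["position"]; r=(np.abs(X[...,0]-577)<80)&(np.abs(X[...,1]+197)<80)
    k=(np.abs(X[...,0]-t[0])<40)&(np.abs(X[...,1]-t[1])<45)&(z>125)&(z<t[2]-14)
    pc=lambda q:(np.percentile(X[q],[1,99],axis=0).round(1).tolist(),q.sum())
    print(n,"hs",pc(k)); q=r&(z>106)&(z<114);print("  dock",pc(q), rect(X,q))
    u=np.argwhere(q); c=u.mean(0).astype(int); ims.append(cv2.resize(p[max(0,c[0]-60):c[0]+45,max(0,c[1]-60):c[1]+60],(400,350),interpolation=cv2.INTER_CUBIC))
cv2.imwrite("pics/cmp.png",np.hstack(ims[:2]))
E
```

```text
time: 7.8
position: [587.7, -196.5, 237.8]
tcp_rot: [0.0, 0.709, 0.706, 0.0]
force: [0.9, 0.0, -1.9]
finger_gap: 0.248
grip_force: 44.2
[ 587.65664673 -196.5243411   237.84712483] [ 0.91806185  0.0441752  -1.85212383]
side hs ([[575.8, -217.9, 128.1], [598.8, -171.3, 222.6]], np.int64(508))
  dock ([[528.3, -251.1, 106.4], [627.0, -143.2, 113.1]], np.int64(1125)) (array([ 577.6, -197.6]), array([114.4, 100.4]), 89.0, 1125, np.float64(109.7))
top hs ([[575.6, -217.6, 130.0], [597.0, -171.2, 223.0]], np.int64(496))
  dock ([[527.7, -250.3, 106.5], [625.7, -142.3, 113.3]], np.int64(2252)) (array([ 576.9, -196.8]), array([111. ,  98.8]), 89.3, 2252, np.float64(110.0))
wrist hs ([[577.2, -174.4, 128.5], [598.5, -171.3, 223.2]], np.int64(1333))
  dock ([[528.7, -248.3, 106.7], [626.9, -143.0, 112.8]], np.int64(8889)) (array([ 577.6, -196.8]), array([109.1, 100.6]), 89.3, 8889, np.float64(109.8))
```

View pics/cmp.png

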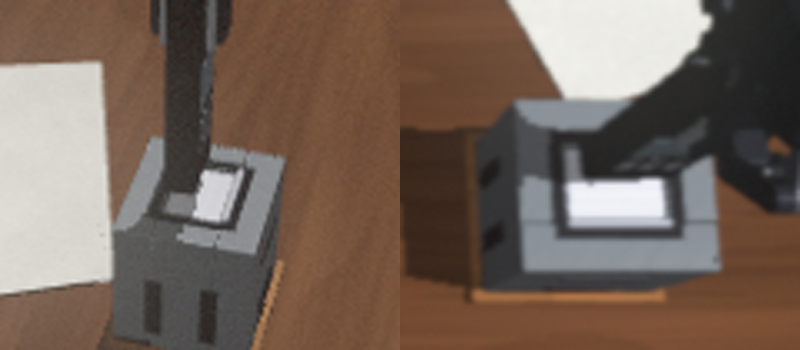

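Offsets are x −0.7 and y −0.7. Lower through the flap.

```bash
python3 -m inch '[{"gripper":0,"x":-0.7,"y":-0.7,"z":-4,"yaw":0},{"gripper":0,"x":-0.7,"y":-0.7,"z":-8,"yaw":0},{"gripper":0,"x":-0.7,"y":-0.7,"z":-11,"yaw":0},{"gripper":0,"x":-0.7,"y":-0.7,"z":-13,"yaw":0},{"gripper":0,"x":-0.7,"y":-0.7,"z":-15,"yaw":0},{"gripper":0,"x":-0.7,"y":-0.7,"z":-17,"yaw":0},{"gripper":0,"x":-0.7,"y":-0.7,"z":-19,"yaw":0},{"gripper":0,"x":-0.7,"y":-0.7,"z":-21,"yaw":0},{"gripper":0,"x":-0.7,"y":-0.7,"z":-23,"yaw":0},{"gripper":0,"x":-0.7,"y":-0.7,"z":-23,"yaw":0}]'
```

```text
time: 8.78
position: [586.8, -197.8, 214.1]
tcp_rot: [0.0, 0.709, 0.705, -0.0]
force: [-0.2, -0.3, 1.0]
finger_gap: 0.252
grip_force: 44.7
```

```bash
python3 -m inch '[{"gripper":0,"x":0,"y":0,"z":-3,"yaw":0},{"gripper":0,"x":0,"y":0,"z":-6,"yaw":0},{"gripper":0,"x":0,"y":0,"z":-9,"yaw":0},{"gripper":0,"x":0,"y":0,"z":-12,"yaw":0},{"gripper":0,"x":0,"y":0,"z":-15,"yaw":0},{"gripper":0,"x":0,"y":0,"z":-18,"yaw":0},{"gripper":0,"x":0,"y":0,"z":-21,"yaw":0},{"gripper":0,"x":0,"y":0,"z":-24,"yaw":0},{"gripper":0,"x":0,"y":0,"z":-27,"yaw":0},{"gripper":0,"x":0,"y":0,"z":-27,"yaw":0}]'
```

```text
time: 9.62
position: [586.8, -197.7, 186.5]
tcp_rot: [-0.0, 0.709, 0.705, -0.0]
force: [3.7, -1.1, -1.7]
finger_gap: 0.252
grip_force: 44.5
```

```bash
python3 -m inch '[{"gripper":0,"x":0,"y":0,"z":-2,"yaw":0},{"gripper":0,"x":0,"y":0,"z":-4,"yaw":0},{"gripper":0,"x":0,"y":0,"z":-6,"yaw":0},{"gripper":0,"x":0,"y":0,"z":-8,"yaw":0},{"gripper":0,"x":0,"y":0,"z":-10,"yaw":0},{"gripper":0,"x":0,"y":0,"z":-12,"yaw":0},{"gripper":0,"x":0,"y":0,"z":-12,"yaw":0},{"gripper":0,"x":0,"y":0,"z":-12,"yaw":0},{"gripper":0,"x":0,"y":0,"z":-12,"yaw":0},{"gripper":0,"x":0,"y":0,"z":-12,"yaw":0}]'
for i in 1; do python3 -m inch '[{"gripper":0,"x":0,"y":0,"z":-0.5,"yaw":0},{"gripper":0,"x":0,"y":0,"z":-1,"yaw":0},{"gripper":0,"x":0,"y":0,"z":-1.5,"yaw":0},{"gripper":0,"x":0,"y":0,"z":-2,"yaw":0},{"gripper":0,"x":0,"y":0,"z":-2.5,"yaw":0},{"gripper":0,"x":0,"y":0,"z":-3,"yaw":0},{"gripper":0,"x":0,"y":0,"z":-3.5,"yaw":0},{"gripper":0,"x":0,"y":0,"z":-4,"yaw":0},{"gripper":0,"x":0,"y":0,"z":-4,"yaw":0},{"gripper":0,"x":0,"y":0,"z":-4,"yaw":0}]'; done
```

```text
time: 10.45
position: [587.0, -197.7, 175.1]
tcp_rot: [0.0, 0.709, 0.705, 0.0]
force: [5.8, -0.3, -3.9]
finger_gap: 0.252
grip_force: 44.2
time: 11.28
position: [586.8, -197.8, 171.3]
tcp_rot: [0.0, 0.709, 0.705, -0.0]
force: [2.9, -0.2, -0.9]
finger_gap: 0.251
grip_force: 45.0
```

```bash
python3 -m inch '[{"gripper":0,"x":0,"y":0,"z":-0.5,"yaw":0},{"gripper":0,"x":0,"y":0,"z":-1,"yaw":0},{"gripper":0,"x":0,"y":0,"z":-1.5,"yaw":0},{"gripper":0,"x":0,"y":0,"z":-2,"yaw":0},{"gripper":0,"x":0,"y":0,"z":-2.5,"yaw":0},{"gripper":0,"x":0,"y":0,"z":-3,"yaw":0},{"gripper":0,"x":0,"y":0,"z":-3.5,"yaw":0},{"gripper":0,"x":0,"y":0,"z":-4,"yaw":0},{"gripper":0,"x":0,"y":0,"z":-4,"yaw":0},{"gripper":0,"x":0,"y":0,"z":-4,"yaw":0}]'
```

```text
time: 12.12
position: [586.9, -197.9, 168.8]
tcp_rot: [0.001, 0.709, 0.705, 0.0]
force: [-0.6, 0.6, 14.0]
finger_gap: 0.25
grip_force: 46.6
```

```bash
python3 -m inch '[{"gripper":0,"x":0,"y":0,"z":-0.5,"yaw":0},{"gripper":0,"x":0,"y":0,"z":-1,"yaw":0},{"gripper":0,"x":0,"y":0,"z":-1.5,"yaw":0},{"gripper":0,"x":0,"y":0,"z":-2,"yaw":0},{"gripper":0,"x":0,"y":0,"z":-2.5,"yaw":0},{"gripper":0,"x":0,"y":0,"z":-3,"yaw":0},{"gripper":0,"x":0,"y":0,"z":-3,"yaw":0},{"gripper":0,"x":0,"y":0,"z":-3,"yaw":0},{"gripper":0,"x":0,"y":0,"z":-3,"yaw":0},{"gripper":0,"x":0,"y":0,"z":-3,"yaw":0}]'
```

```text
time: 12.95
position: [587.0, -197.9, 167.0]
tcp_rot: [0.002, 0.709, 0.705, 0.0]
force: [-1.7, 1.9, 22.1]
finger_gap: 0.255
grip_force: 47.7
```

Seat contact at about 56 mm depth, with the slope matching the cushion. Ease the load, then open slightly.

```bash
python3 -m inch '[{"gripper":0,"x":0,"y":0,"z":0.5,"yaw":0},{"gripper":0,"x":0,"y":0,"z":1,"yaw":0},{"gripper":0,"x":0,"y":0,"z":1.5,"yaw":0},{"gripper":0,"x":0,"y":0,"z":2,"yaw":0},{"gripper":0,"x":0,"y":0,"z":2,"yaw":0},{"gripper":0,"x":0,"y":0,"z":2,"yaw":0},{"gripper":0,"x":0,"y":0,"z":2,"yaw":0},{"gripper":0,"x":0,"y":0,"z":2,"yaw":0},{"gripper":0,"x":0,"y":0,"z":2,"yaw":0},{"gripper":0,"x":0,"y":0,"z":2,"yaw":0}]' && python3 -m inch '[{"gripper":0.3,"x":0,"y":0,"z":0,"yaw":0},{"gripper":0.35,"x":0,"y":0,"z":0,"yaw":0},{"gripper":0.45,"x":0,"y":0,"z":0,"yaw":0},{"gripper":0.6,"x":0,"y":0,"z":0,"yaw":0},{"gripper":0.6,"x":0,"y":0,"z":0,"yaw":0},{"gripper":0.6,"x":0,"y":0,"z":0,"yaw":0},{"gripper":0.6,"x":0,"y":0,"z":0,"yaw":0},{"gripper":0.6,"x":0,"y":0,"z":0,"yaw":0},{"gripper":0.6,"x":0,"y":0,"z":0,"yaw":0},{"gripper":0.6,"x":0,"y":0,"z":0,"yaw":0}]' && python3 -m inch '[{"gripper":0.6,"x":0,"y":0,"z":5,"yaw":0},{"gripper":0.6,"x":0,"y":0,"z":15,"yaw":0},{"gripper":0.6,"x":0,"y":0,"z":30,"yaw":0},{"gripper":0.6,"x":0,"y":0,"z":45,"yaw":0},{"gripper":0.6,"x":0,"y":0,"z":60,"yaw":0},{"gripper":0.6,"x":0,"y":0,"z":75,"yaw":0},{"gripper":0,"x":0,"y":0,"z":80,"yaw":0},{"gripper":0,"x":0,"y":0,"z":80,"yaw":0},{"gripper":0,"x":0,"y":0,"z":80,"yaw":0},{"gripper":0,"x":0,"y":0,"z":80,"yaw":0}]'; python3 - <<'E'
from h import *
print(state()["position"],state()["force"],state()["finger_gap"])
ims=[]
for n in("side","top","wrist"):
    m=camera_model(n);p,d=read_camera(n); X=cloud(d,m); z=X[...,2]
    r=(np.abs(X[...,0]-587)<25)&(np.abs(X[...,1]+197)<40); k=r&(z>120)&(z<215)
    if k.sum()<20: print(n,k.sum());continue
    top=np.percentile(z[k],98); t=r&(z>190)&(z<212); print(n,k.sum(),top.round(1),rect(X,t) if t.sum()>5 else 0)
    for lo in (120,150,180): q=k&(z>=lo)&(z<lo+20); print(lo,np.percentile(X[q],[2,98],axis=0).round(1).tolist() if q.sum()>5 else 0)
    if n!="top": ims.append(p[60:260,170:370] if n=="side" else p[60:260,180:380])
cv2.imwrite("pics/rel.png",cv2.resize(np.hstack(ims),(800,400)))
E
```

```text
time: 13.78
position: [587.0, -197.9, 168.1]
tcp_rot: [0.001, 0.709, 0.705, 0.0]
force: [-1.2, 1.0, 14.3]
finger_gap: 0.254
grip_force: 46.5
time: 14.62
position: [586.8, -197.8, 166.3]
tcp_rot: [-0.0, 0.709, 0.705, -0.0]
force: [-0.3, 0.1, -0.0]
finger_gap: 0.6
grip_force: 0.0
time: 15.45
position: [586.5, -197.6, 245.5]
tcp_rot: [-0.001, 0.709, 0.705, -0.0]
force: [-0.5, 0.3, 0.0]
finger_gap: 0.033
grip_force: 0.0
[ 586.54414104 -197.63333169  245.4830814 ] [-0.49043637  0.28058963  0.02331232] 0.03253271458751848
side 573 210.4 (array([ 588. , -197.8]), array([52.3, 22.2]), 88.8, 226, np.float64(207.9))
120 [[577.1, -217.2, 120.4], [598.5, -173.7, 139.3]]
150 [[577.0, -214.6, 150.6], [598.3, -173.0, 169.6]]
180 [[577.2, -220.2, 180.9], [599.0, -173.5, 199.8]]
top 748 210.9 (array([ 588.2, -197.1]), array([49.8, 22.4]), 88.8, 381, np.float64(208.6))
120 [[576.6, -218.4, 120.6], [596.8, -172.5, 138.7]]
150 [[576.6, -218.1, 151.3], [596.9, -172.5, 169.5]]
180 [[577.1, -219.0, 180.9], [597.5, -172.5, 199.9]]
wrist 2447 210.1 (array([ 588.6, -191.4]), array([38.3, 22.4]), 89.1, 1824, np.float64(208.8))
120 [[578.7, -174.8, 121.7], [599.0, -172.5, 139.8]]
150 [[578.8, -174.8, 150.7], [599.1, -172.5, 169.3]]
180 [[578.5, -174.9, 181.0], [599.1, -172.5, 199.7]]
```

View pics/rel.png

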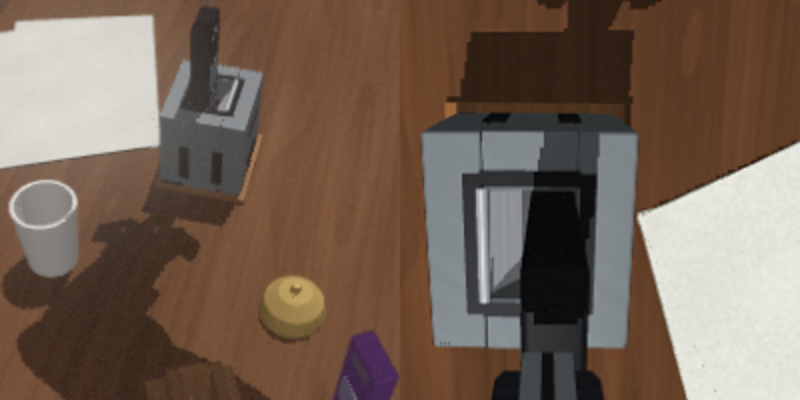

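It has been released upright with its top at about 209, which implies the foot is at the seat (~59). I'll press lightly from above with the closed fingers to make sure it is home.

```bash
python3 -m inch '[{"gripper":0,"x":1.5,"y":0,"z":-8,"yaw":0},{"gripper":0,"x":1.5,"y":0,"z":-16,"yaw":0},{"gripper":0,"x":1.5,"y":0,"z":-22,"yaw":0},{"gripper":0,"x":1.5,"y":0,"z":-24,"yaw":0},{"gripper":0,"x":1.5,"y":0,"z":-25,"yaw":0},{"gripper":0,"x":1.5,"y":0,"z":-26,"yaw":0},{"gripper":0,"x":1.5,"y":0,"z":-27,"yaw":0},{"gripper":0,"x":1.5,"y":0,"z":-28,"yaw":0},{"gripper":0,"x":1.5,"y":0,"z":-28,"yaw":0},{"gripper":0,"x":1.5,"y":0,"z":-28,"yaw":0}]'
```

```text
time: 16.43
position: [588.3, -197.8, 218.4]
tcp_rot: [0.0, 0.709, 0.705, 0.0]
force: [-0.3, -0.2, -1.0]
finger_gap: 0.002
grip_force: 0.0
```

```bash
python3 -m inch '[{"gripper":0,"x":0,"y":0,"z":-0.5,"yaw":0},{"gripper":0,"x":0,"y":0,"z":-1,"yaw":0},{"gripper":0,"x":0,"y":0,"z":-1.5,"yaw":0},{"gripper":0,"x":0,"y":0,"z":-2,"yaw":0},{"gripper":0,"x":0,"y":0,"z":-2,"yaw":0},{"gripper":0,"x":0,"y":0,"z":-2,"yaw":0},{"gripper":0,"x":0,"y":0,"z":-2,"yaw":0},{"gripper":0,"x":0,"y":0,"z":-2,"yaw":0},{"gripper":0,"x":0,"y":0,"z":-2,"yaw":0},{"gripper":0,"x":0,"y":0,"z":-2,"yaw":0}]'
```

```text
time: 17.27
position: [588.4, -197.8, 216.4]
tcp_rot: [0.0, 0.709, 0.705, 0.0]
force: [0.2, 0.1, 4.1]
finger_gap: 0.004
grip_force: 1.8
```

```bash
python3 -m inch '[{"gripper":0,"x":0,"y":0,"z":-0.5,"yaw":0},{"gripper":0,"x":0,"y":0,"z":-1,"yaw":0},{"gripper":0,"x":0,"y":0,"z":-1.5,"yaw":0},{"gripper":0,"x":0,"y":0,"z":-2,"yaw":0},{"gripper":0,"x":0,"y":0,"z":-2,"yaw":0},{"gripper":0,"x":0,"y":0,"z":-2,"yaw":0},{"gripper":0,"x":0,"y":0,"z":-2,"yaw":0},{"gripper":0,"x":0,"y":0,"z":-2,"yaw":0},{"gripper":0,"x":0,"y":0,"z":-2,"yaw":0},{"gripper":0,"x":0,"y":0,"z":-2,"yaw":0}]'
```

```text
time: 18.1
position: [588.5, -197.9, 215.2]
tcp_rot: [0.001, 0.709, 0.705, 0.0]
force: [-1.1, 0.1, 9.1]
finger_gap: 0.001
grip_force: 4.5
```

```bash
python3 -m inch '[{"gripper":0,"x":0,"y":0,"z":-0.5,"yaw":0},{"gripper":0,"x":0,"y":0,"z":-1,"yaw":0},{"gripper":0,"x":0,"y":0,"z":-1.5,"yaw":0},{"gripper":0,"x":0,"y":0,"z":-1.5,"yaw":0},{"gripper":0,"x":0,"y":0,"z":-1.5,"yaw":0},{"gripper":0,"x":0,"y":0,"z":-1.5,"yaw":0},{"gripper":0,"x":0,"y":0,"z":-1.5,"yaw":0},{"gripper":0,"x":0,"y":0,"z":-1.5,"yaw":0},{"gripper":0,"x":0,"y":0,"z":-1.5,"yaw":0},{"gripper":0,"x":0,"y":0,"z":-1.5,"yaw":0}]'
```

```text
time: 18.93
position: [588.6, -198.0, 214.5]
tcp_rot: [0.001, 0.709, 0.705, 0.0]
force: [-1.6, 0.2, 13.2]
finger_gap: 0.002
grip_force: 7.1
```

The stiffness is the cushion's from first contact, so the handset is home. Retreat and check.

```bash
python3 -m inch '[{"gripper":0,"x":0,"y":0,"z":1,"yaw":0},{"gripper":0,"x":0,"y":0,"z":3,"yaw":0},{"gripper":0,"x":0,"y":0,"z":8,"yaw":0},{"gripper":0,"x":0,"y":0,"z":20,"yaw":0},{"gripper":0,"x":0,"y":0,"z":40,"yaw":0},{"gripper":0,"x":0,"y":0,"z":60,"yaw":0},{"gripper":0,"x":0,"y":0,"z":75,"yaw":0},{"gripper":0,"x":0,"y":0,"z":80,"yaw":0},{"gripper":0,"x":0,"y":0,"z":80,"yaw":0},{"gripper":0,"x":0,"y":0,"z":80,"yaw":0}]'; python3 - <<'E'
from h import *
for n in("side","top"):
    m=camera_model(n);p,d=read_camera(n); X=cloud(d,m); z=X[...,2]
    r=(np.abs(X[...,0]-587)<25)&(np.abs(X[...,1]+197)<40); t=r&(z>190)&(z<214)
    print(n,np.percentile(z[t],98).round(1),rect(X,t))
    for lo in (120,150,180): q=r&(z>=lo)&(z<lo+20); print(lo,np.percentile(X[q],[2,98],axis=0).round(1).tolist())
    o=cv2.imread(f"pics/{n}0.png"); df=cv2.absdiff(o,p).max(2)
    for s,(u,v) in (("pot",(287,127)),("bell",(285,262)),("stapler",(186,112))) if n=="top" else (("pot",(194,175)),("bell",(317,213)),("stapler",(131,263))): print(s,np.median(df[v-15:v+15,u-15:u+15]))
E
```

```text
time: 19.77
position: [588.2, -197.7, 291.9]
tcp_rot: [-0.0, 0.709, 0.705, -0.0]
force: [-0.1, -0.2, -0.8]
finger_gap: -0.002
grip_force: 0.0
side 208.8 (array([ 588. , -198.2]), array([51.1, 22.2]), 88.7, 225, np.float64(206.2))
120 [[577.2, -218.9, 120.3], [598.5, -174.3, 139.4]]
150 [[577.2, -214.7, 150.5], [598.4, -172.7, 169.4]]
180 [[577.2, -221.0, 180.4], [598.9, -173.6, 199.3]]
pot 2.0
bell 2.0
stapler 2.0
top 209.3 (array([ 587.4, -197.6]), array([50., 21.]), 88.5, 483, np.float64(207.0))
120 [[576.7, -218.4, 121.8], [597.0, -172.5, 138.7]]
150 [[576.8, -218.7, 151.5], [596.9, -172.5, 169.5]]
180 [[577.2, -219.3, 181.5], [597.0, -172.7, 199.4]]
pot 1.0
bell 1.0
stapler 1.0
```

```bash
python3 -c "
from workcell import order
print(order.sign_off())"
```

```text
the job is handed in; nothing more can be done
None
```

The audio guide is upright and released in the charging dock, felt home on the seat about 52 mm below the rim with no more than about 24 N of push; the pin itself can't be seen, the pen pot, bell and stapler are unmoved, and the job is handed in at about 20 s.

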